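# Open the tilted filter housing and clear out its spent cartridge

### The arm

A 6-joint arm with a two-finger parallel gripper is mounted at the origin on a cart in front of the work surface, level with it; the furniture and walls round the work are solid. World frame = base frame: x ahead of the robot, y to its left, z up, the work surface at z = 0. Lengths are in m, angles in rad, forces in N, time in s.
With the tool pointing down it reaches from about 0.325 to 0.75 m from the base axis. Payload 7.6 kg.
Tool frame: the origin (TCP) lies midway between the tips of the shut fingers; the grasp point (between the pads) lies 19 mm behind it; z points along the fingers, y is the line along which they close (so a half turn about z gives the same grasp; the last joint's range is limited). The gripper opens to 85 mm and grips with 20 to 120 N. Pads are 22 mm wide; open, the fingers measure 114 mm over their backs; the gripper's body (76 mm by 85 mm) begins 54 mm behind the grasp point. The pads swing forward as they close: fully open they stand 13 mm farther back than shut.
Start: joints at [-1.225, 0.052, 1.401, -0, 1.689, -0.07], TCP at [0.212, -0.48, 0.207] pointing down, gripper open.
Joint ranges: [-2.9, 2.9], [-0.91, 2.17], [0.12, 2.37], [-1.06, 4.2], [0.26, 2.73], [-2.93, 2.93]. Speed limits (rad/s): [2.57, 2.57, 3.01, 3.14, 3.14, 3.14].

### API

Orientations are given as a 3x3 rotation matrix whose columns are the frame's x, y, z axes.
In Python, from plant import r, cams gives the robot as it stands. The module is installed in compiled form; this text tells all that it offers.
- The arm moves only by the tool jog_arm, never from a script. Its argument "rows" is a list of rows, each a list of 3 entries, a list of its own where there are three numbers: the shift along the tool's x, y, z scaled (see below), then the turn, a rotation vector about the tool's x, y, z scaled (see below), then the opening, from -1 (shut) to 1 (fully open). A call has 1 to 8 rows; each row shifts and turns the commanded pose from where the row before left it, along the tool's axes as they then stand; what a row does not reach is not made up. The controller multiplies each number of a shift by 15 cm and each number of a turn by 5 degrees. A row lasts 1/10 s, in which the tool goes at most 50 mm and 8.59 degrees, less where a joint would pass 70% of its speed; a pose out of reach is approached as far as the arm can. A call with a number of a shift or a turn outside -1 to 1 is refused whole. A call with a gripper value outside its range is refused whole. The fingers move at their own pace and stop on an object; the grip force is fixed at half the most. Time passes only in rows, so rows that do not move let the fingers close. It gives the time, the measured TCP pose, the force, the opening and the grip force at its end, in the units of the state.
- r.observe(): the state, without advancing time (a new reading comes with each control period).
- cams.get_image(name): name is "side" or "top"; returns the picture (420x560x3 uint8, blue, green, red); there is no depth.
- cams.camera_model(name): a dict with "mtx" (3x3 intrinsics, pixels), "xyz" and "rotation" of the camera in the world. Camera axes: x right, y down, z forward; pixel columns grow to the right and rows downward; lengths in m; the calibration is good to about 2 mm. A picture is of the moment at which its call begins. camera_model takes no time and is no camera call.
- r.sign_off(): hands the job in; it is judged then, once.
Trained networks look in the newest picture that a camera, given by its name, has taken for a name from the list of things; names that differ only in an ending like _2 or _b are one class to them, and where a whole thing is asked for, a point or a joint stands for the part that bears it (a point fixed in the world has none). Each returns a list of dicts, best first, with "score" (0 to 1); they miss things now and then, are a little off and sometimes report something else, mostly with a low value. They report only what shows in the picture. A call takes as long as a camera call. They do not tell look-alikes from the thing itself.
- cams.spot_in(camera, label): "box" ([left, top, right, bottom] in pixels, round what is visible of it).
- cams.silhouettes(camera, label): "region" (420x560 bool, what is visible of it) and "box" ([left, top, right, bottom] in pixels, round what is visible of it).
- cams.spot_point(camera, label): "point" ([column, row] in pixels: a listed point, or the origin of a listed thing).
The state is a dict: "time": time; "q": joint angles; "qvel": joint speeds; "tau": joint torques, N m; "position": TCP position; "tool_rot": TCP orientation; "contact_force": force on the tool from outside, world axes, zero at the start; "torque": the same for the moment, N m; "gripper_width": opening from 0.0 (shut) to 1.0 (fully open); "gripper_force": force on a finger pad.
Only numpy, scipy, OpenCV 4.12 (cv2) and the standard library are available. Lean on these libraries where they do the work, as an engineer would, in place of code of your own. Each camera call takes 0.05 s, during which the arm holds its last target. There are 200 camera calls.

### The job

Empty the tilted filter housing on the bench: turn its bayonet cover a quarter turn anticlockwise, as seen looking into the mouth, until its lugs are free, lift the cover off along the housing's tilted axis and stand it flat in the steel tray with the grip upwards. Then draw the spent cartridge out by its stem and stand it upright in the tray too. Set both down gently, not touching the sample jar that already stands in the tray, and leave that jar, the tall bottle and the beaker in front of the housing and the wash bottle behind it where they are.

Things in the scene. Friction and masses are not known exactly. Their poses are not given: they have to be found in the camera images.
- housing: Fixed aluminium filter canister in a steel yoke, base plate 130 x 112 mm. Origin: the mouth, centre of the rim's face, 121 mm above the bench (z = 0). z: the canister's axis pointing out of the mouth, 30 degrees from vertical; x: uphill in the rim's plane, y level. Rim diameter 86 mm, bore 49 mm. Two lips inside the rim hold the cover's lugs; a seal in the rim pushes the cover outwards with about 5 N.
- cover: Loose grey cover, about 180 g: disc of diameter 81 x 7 mm, below it a hollow spigot of diameter 48 mm reaching 11 mm down. Origin: centre of the disc's underside, about 1 mm above the rim when locked (2.5 mm once freed); z out of the mouth, x along the wing grip. Standing flat in the tray its origin is 14 mm above the tray's.
- cover_grip (a point): Middle of the wing grip on the cover, on the axis, 27 mm above the cover's origin; axes as the cover's. The grip is 24 mm thick along y, 54 mm long along x, and stands from 7 to 42.5 mm above the cover's origin.
- cover_lug (a point): Middle of one of the cover's two lugs (on its +x and -x, out to radius 32.5 mm, 6 to 10 mm below its origin). Cover's x axis, as an angle about the housing's z from its x, anticlockwise from outside: locked stop -47 degrees, start -45 to -35, lugs free (cover lifts straight out along z) from +21 to the open stop at +57, aim at +40. Turning takes 0.1 to 0.4 N m.
- cartridge: Loose white pleated filter cartridge, 80 to 170 g, standing free in the canister's bore under the cover. Origin: centre of its foot; z along its axis to the stem. Body diameter 46 mm, 59 mm high. In the housing its foot is about 74 mm below the rim; it draws out along the housing's z with 1.5 mm play.
- stem (a point): On the axis of the cartridge's round stem, 95 mm above its foot; axes as the cartridge's. The stem has diameter 12 mm and reaches 103 mm above the foot, so it stands 29 mm out of the rim once the cover is off; before, it is inside the cover's hollow grip.
- tray: Fixed stainless tray flat on the bench, inside 174 x 234 mm (x by y of its own frame), walls 20 mm high with a lip that reaches 8 mm farther out. Origin: centre of its underside; floor 3 mm above that. It stands left or right of the housing; a notebook lies on the other side.
- tray_jar: Loose sample jar with a screw lid standing in the tray, diameter 63 x 72 mm high, origin at the centre of its foot. Leave it.
- bottle: Loose tall grey bottle with a yellow cap, diameter 71 x 186 mm high, on the bench before the housing, origin at the centre of its foot. Leave it.
- beaker: Loose glass beaker, diameter 72 x 92 mm high, on the bench before the housing, origin at the centre of its foot. Leave it.
- washer: Loose wash bottle with a bent spout, 205 mm high, behind the housing. Its body, 63 mm in diameter, stands 20 mm along its +y from the origin at foot level. Leave it.
Not all that is in view belongs to the job. Leave any blue, green or yellow look-alike of the cover alone.

How it is judged:
On the way, in this order (a step that is already met when the one before it is completed fails the run):
1. the cover is turned to its free angle while still seated in the mouth (y of cover_lug in the frame of housing above 0.004 m and x of cover_lug in the frame of housing above 0.008 m and distance between cover and housing below 0.007 m and angle between the z axis of cover and the z axis of housing, either way round below 0.1 rad), for 0.05 s.
2. the cover stands in the tray, let go, while the cartridge is still in the housing (x of cover in the frame of tray between -0.05 and 0.05 m and y of cover in the frame of tray between -0.08 and 0.08 m and z of cover in the frame of tray between 0.01 and 0.018 m and angle between cover's own z axis and vertical below 0.08 rad and linear speed of cover below 0.02 m/s and contact force between cover and the fingers below 0.1 N and distance between cartridge and housing between 0.066 and 0.08 m), for 0.2 s.
At the end, for the whole second after the job is handed in: The cover stands flat in the tray on its spigot with the grip up, and the cartridge stands upright on its foot in the tray; both lie wholly inside the tray's walls, tilted less than 4.5 degrees, at rest and let go; the sample jar still stands upright in the tray and neither touches it (x of cover in the frame of tray between -0.05 and 0.05 m and y of cover in the frame of tray between -0.08 and 0.08 m and z of cover in the frame of tray between 0.01 and 0.018 m and angle between each of cover, cartridge's own z axis and vertical below 0.08 rad and linear speed of each of cover, cartridge below 0.02 m/s and x of cartridge in the frame of tray between -0.066 and 0.066 m and y of cartridge in the frame of tray between -0.096 and 0.096 m and z of cartridge in the frame of tray between -0.001 and 0.007 m and contact force between the fingers and anything else below 0.1 N and contact force between tray_jar and cover below 0.1 N and contact force between tray_jar and cartridge below 0.1 N and angle between tray_jar's own z axis and vertical below 0.1 rad).
It fails at once if the sample jar in the tray is shifted by more than 25 mm or tipped (distance of tray_jar from where it was at the start of the episode above 0.025 m or angle between tray_jar's own z axis and vertical above 0.35 rad).
It fails at once if the tall bottle, the beaker or the wash bottle is shifted by more than 25 mm or tipped (distance of any of bottle, beaker, washer from where it was at the start of the episode above 0.025 m or angle between any of bottle, beaker, washer's own z axis and vertical above 0.35 rad).
It fails at once if the cover or the cartridge is dropped or slammed into the tray (meets it at over 0.6 m/s) ((contact force between cover and tray above 0.5 N and linear speed of cover above 0.6 m/s) or (contact force between cartridge and tray above 0.5 N and linear speed of cartridge above 0.6 m/s)).
It fails at once if the cover or the cartridge falls over on its side (angle between any of cover, cartridge's own z axis and vertical above 1.2 rad).
It also fails if it takes over 56 s, if anything falls off the work surface, if the arm or the gripper's body presses on something with over 40 N, if the wrist force passes 120 N, or if a joint passes its speed limit or range.

## Working session

There is one attempt and no reset: what is moved stays moved. The work goes in short steps, Python scripts to look and compute and a tool call to move; the robot and the scene stay as the last step left them, time stands still between calls to the robot, and variables do not carry over. Pictures are saved under pics/ and viewed, at most 10 in all, crops included, and the job is handed in when it is done.

Besides the shell and the picture viewer there is one more tool, called as a command line: name --argument value ..., lists and objects as JSON in quotes. jog_arm: Moves the arm, as the interface text tells. Its arguments: {"type":"object","properties":{"rows":{"type":"array"}},"required":["rows"]}

```bash
mkdir -p pics; python3 - <<'E'
from plant import r,cams
import cv2,numpy as np
for c in("side","top"):
    im=cams.get_image(c); cv2.imwrite(f"pics/{c}0.png",im)
    m=cams.camera_model(c); print(c,np.round(m["mtx"],1).tolist(),np.round(m["xyz"],3),np.round(m["rotation"],3).tolist())
    for l in["housing","cover","cover_grip","cover_lug","tray","tray_jar","bottle","beaker","washer"]:
        p=cams.spot_point(c,l); print(l,[(np.round(d["point"]).tolist(),round(d["score"],2)) for d in p[:4]])
s=r.observe();print(s["time"],s["position"],s["tool_rot"])
E
```

```text
side [[484.2, 0.0, 273.5], [0.0, 484.2, 207.3], [0.0, 0.0, 1.0]] [0.117 0.972 0.76 ] [[-0.91, -0.206, 0.361], [-0.415, 0.494, -0.764], [-0.021, -0.844, -0.535]]
housing [([297.0, 205.0], 0.82), ([322.0, 271.0], 0.23)]
cover [([230.0, 255.0], 0.93), ([230.0, 228.0], 0.75), ([323.0, 273.0], 0.64), ([283.0, 210.0], 0.41)]
cover_grip [([301.0, 200.0], 0.98), ([233.0, 216.0], 0.97), ([227.0, 243.0], 0.93), ([288.0, 199.0], 0.6)]
cover_lug [([221.0, 229.0], 0.85), ([221.0, 262.0], 0.62), ([302.0, 201.0], 0.52)]
tray [([340.0, 181.0], 0.76), ([294.0, 204.0], 0.74)]
tray_jar [([328.0, 186.0], 0.71)]
bottle [([347.0, 229.0], 0.69)]
beaker [([324.0, 272.0], 0.76)]
washer [([233.0, 205.0], 0.92)]
top [[397.4, 0.0, 276.9], [0.0, 397.4, 208.6], [0.0, 0.0, 1.0]] [0.504 0.043 1.404] [[0.028, -0.999, 0.034], [-1.0, -0.028, -0.008], [0.009, -0.034, -0.999]]
housing [([277.0, 222.0], 0.81)]
cover [([276.0, 172.0], 0.86), ([280.0, 223.0], 0.85), ([316.0, 198.0], 0.77), ([242.0, 182.0], 0.69)]
cover_grip [([277.0, 227.0], 0.89), ([277.0, 172.0], 0.83), ([242.0, 179.0], 0.58), ([317.0, 194.0], 0.56)]
cover_lug [([285.0, 215.0], 0.91), ([307.0, 253.0], 0.63), ([234.0, 183.0], 0.59), ([309.0, 201.0], 0.57)]
tray [([380.0, 230.0], 0.85)]
tray_jar [([373.0, 216.0], 0.85)]
bottle [([310.0, 254.0], 0.64)]
beaker [([254.0, 251.0], 0.91)]
washer [([307.0, 159.0], 0.9), ([371.0, 214.0], 0.45)]
1.0 [ 0.21207222 -0.48029363  0.20692381] [[ 9.14804080e-01  4.03897878e-01  7.49713033e-06]
 [ 4.03897876e-01 -9.14804074e-01 -1.10633105e-04]
 [-3.78260710e-05  1.04235691e-04 -9.99999994e-01]]
```

```bash
python3 - <<'E'
import cv2
a=cv2.imread("pics/side0.png")[120:320,170:430]; b=cv2.imread("pics/top0.png")[130:300,200:460]
a=cv2.resize(a,(780,600),interpolation=cv2.INTER_CUBIC); b=cv2.resize(b,(780,510),interpolation=cv2.INTER_CUBIC)
cv2.imwrite("pics/side0c.png",a);cv2.imwrite("pics/top0c.png",b)
E
```

```text
(no output)
```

View pics/side0c.png

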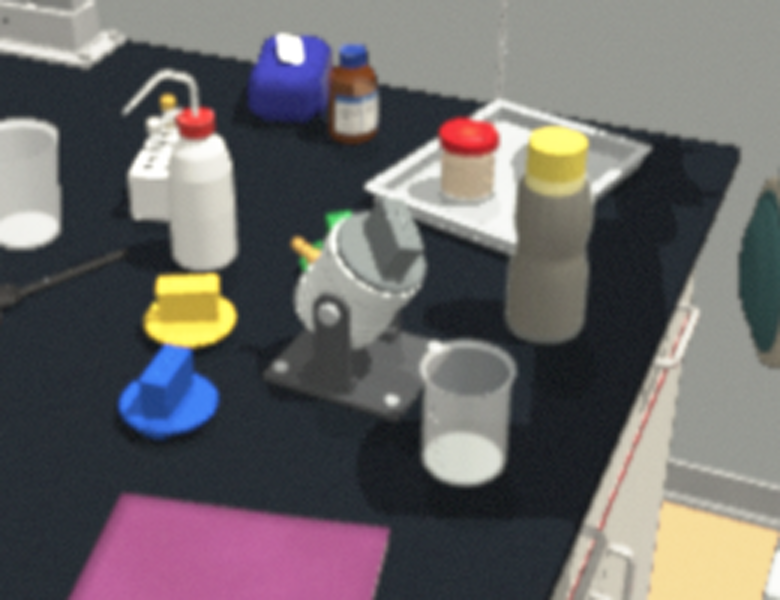

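View pics/top0c.png

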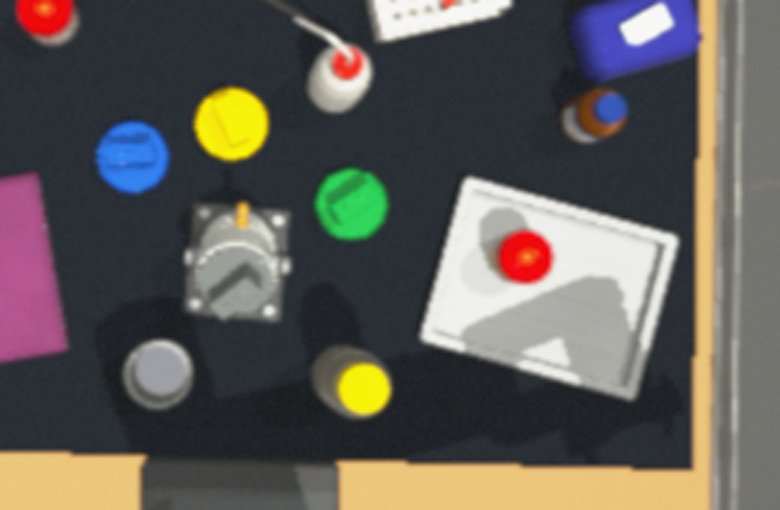

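The side and top views agree. The candidates, in top-view pixels, are the grey cover on the housing at (279,224), blue at (244,182), yellow at (277,171) and green at (317,198). I choose the grey one: it sits in the tilted canister, and both crops confirm it. The housing leans toward the robot, between the bottle (right front) and the beaker (left front). The tray is on the robot's right.

```bash
cat > h.py <<'E'
import numpy as np
from plant import r,cams
from scipy.optimize import least_squares
from scipy.spatial.transform import Rotation as Ro
CM={c:cams.camera_model(c) for c in("side","top")}
def ray(c,p):
    m=CM[c]; d=np.array(m["rotation"])@np.linalg.solve(m["mtx"],[p[0],p[1],1]); return np.array(m["xyz"]),d/np.linalg.norm(d)
def atz(c,p,z):
    o,d=ray(c,p); return o+d*(z-o[2])/d[2]
def proj(c,X):
    m=CM[c]; v=np.array(m["mtx"])@(np.array(m["rotation"]).T@(np.asarray(X)-m["xyz"])); return v[:2]/v[2]
def tri(a,b):
    A=[];y=[]
    for c,p in(("side",a),("top",b)):
        o,d=ray(c,p); P=np.eye(3)-np.outer(d,d); A.append(P); y.append(P@o)
    return np.linalg.lstsq(np.vstack(A),np.hstack(y),rcond=None)[0]
def go(p1,R1,n=None):
    s=r.observe(); p0,R0=np.array(s["position"]),np.array(s["tool_rot"])
    W=Ro.from_matrix(R0.T@R1).as_rotvec(); L=np.linalg.norm(p1-p0)
    if n is None: n=int(max(1,np.ceil(L/.045),np.ceil(np.abs(W).max()/np.deg2rad(5)),np.ceil(np.linalg.norm(W)/.145)))
    w=W/n; M=sum(R0@Ro.from_rotvec(k*w).as_matrix() for k in range(n)); d=np.linalg.solve(M,p1-p0)
    print("n",n,"shift",np.round(d/.15,3).tolist(),"turn",np.round(w/np.deg2rad(5),3).tolist(),"dist",round(L,4))
E
python3 - <<'E'
from h import *
print("mouth",tri((297,205),(277,222)),atz("top",(277,222),.121),atz("side",(297,205),.121))
print("grip",tri((301,200),(277,227)))
print("jar",atz("top",(373,216),.003),atz("side",(328,186),.003))
print("jar lid",atz("top",(200+526/3,130+257/3),.075))
print("bottle",atz("top",(310,254),0),atz("side",(347,229),0),"cap",atz("top",(200+364/3,130+390/3),.186))
print("beaker",atz("top",(254,251),0),atz("side",(324,272),0),"rim",atz("top",(200+158/3,130+374/3),.092))
for q in((468,178),(678,237),(635,398),(422,340)): print("traycorner",atz("top",(200+q[0]/3,130+q[1]/3),.02))
for q in((205,213),(279,220),(194,303),(270,311)): print("bolt",atz("top",(200+q[0]/3,130+q[1]/3),.008))
E
```

```text
mouth [0.50057395 0.0302835  0.12194705] [0.50357056 0.03149198 0.121     ] [0.49814883 0.02765091 0.121     ]
grip [0.48707695 0.03097071 0.14002818]
jar [ 0.53416256 -0.30792893  0.003     ] [ 0.52137042 -0.28744782  0.003     ]
jar lid [ 0.53392167 -0.29769614  0.075     ]
bottle [ 0.39417034 -0.08895151  0.        ] [ 0.39827602 -0.08956925  0.        ] cap [ 0.39132956 -0.10655901  0.186     ]
beaker [0.39935391 0.10849656 0.        ] [0.39535335 0.10567991 0.        ] rim [0.39404777 0.10822942 0.092     ]
traycorner [ 0.62532466 -0.24230798  0.02      ]
traycorner [ 0.56343078 -0.48876467  0.02      ]
traycorner [ 0.37526776 -0.44158697  0.02      ]
traycorner [ 0.43558838 -0.19286379  0.02      ]
bolt [0.57648755 0.06298068 0.008     ]
bolt [ 0.57072363 -0.0239543   0.008     ]
bolt [0.47084802 0.07282965 0.008     ]
bolt [ 0.46395976 -0.01624406  0.008     ]
```

```bash
cat >> h.py <<'E'
def hframe(yaw,t=np.deg2rad(30)):
    c,s=np.cos(yaw),np.sin(yaw)
    z=np.array([-np.sin(t)*c,-np.sin(t)*s,np.cos(t)]); x=np.array([np.cos(t)*c,np.cos(t)*s,np.sin(t)])
    return np.column_stack([x,np.cross(z,x),z])
def rotz(a): return Ro.from_rotvec([0,0,a]).as_matrix()
E
cat > fit.py <<'E'
from h import *
import cv2
from scipy.optimize import minimize
a=np.linspace(0,2*np.pi,40)
disc=np.vstack([np.c_[.0405*np.cos(a),.0405*np.sin(a),0*a+h] for h in(0,.007)])
box=np.array([[x,y,z] for x in(-.027,.027) for y in(-.012,.012) for z in(.007,.0425)])
def mask(c,o,R):
    m=np.zeros((840,1120),np.uint8)
    for P in(disc,box):
        q=np.array([proj(c,o+R@p) for p in P])*2+.5
        cv2.fillConvexPoly(m,cv2.convexHull(q.astype(np.float32)).round().astype(np.int32),1)
    return cv2.resize(m.astype(np.float32),(560,420),interpolation=cv2.INTER_AREA)
exp={"side":(297,200),"top":(278,225)}
obs={}
for c in exp:
    cams.get_image(c)
    for d in cams.silhouettes(c,"cover"):
        b=d["box"]; ctr=((b[0]+b[2])/2,(b[1]+b[3])/2); print(c,np.round(b),round(d["score"],2),d["region"].sum())
        if np.hypot(ctr[0]-exp[c][0],ctr[1]-exp[c][1])<12 and c not in obs: obs[c]=d["region"].astype(np.float32)
def cost(p,cs,full=False):
    R=hframe(p[2]/10)@rotz(p[3]/3); o=np.array([p[0]/10,p[1]/10,.121])+.001*R[:,2]
    return -sum(1-0+ (np.minimum(obs[c],m).sum()/np.maximum(obs[c],m).sum()-1) for c in cs for m in[mask(c,o,R)])
for cs in(list(obs),*[[c] for c in obs]):
    best=min((minimize(cost,[5.01,.30,-.75,t],args=(cs,),method="Nelder-Mead",options=dict(initial_simplex=np.array([5.01,.30,-.75,t])+np.vstack([np.zeros(4),np.eye(4)*[.05,.05,.7,.4]]))) for t in(-2.3,-1.9)),key=lambda s:s.fun)
    print(cs,np.round([best.x[0]/10,best.x[1]/10],4),"yaw",np.rad2deg(best.x[2]/10),"th",np.rad2deg(best.x[3]/3),-best.fun)
E
python3 fit.py
```

```text
side [219. 212. 249. 236.] 0.86 556
side [281. 185. 314. 218.] 0.78 709
side [212. 235. 243. 264.] 0.71 720
side [270. 193. 283. 209.] 0.49 27
top [307. 190. 329. 212.] 0.97 417
top [232. 171. 254. 191.] 0.85 424
top [270. 212. 293. 235.] 0.75 453
top [266. 160. 285. 182.] 0.74 424
['side', 'top'] [0.5007 0.029 ] yaw 0.8579527879284803 th -41.61515814393953 1.8495687246322632
['side'] [0.4997 0.0298] yaw -2.3339912868464503 th -42.39403202209544 0.9377301931381226
['top'] [0.5023 0.0289] yaw -1.868227477048799 th -39.98149325649882 0.933850109577179
```

jog_arm --rows '[[[0,0,-0.3],[0,0,0],1],[[0,0,-0.3],[0,0,0],1],[[0,0,-0.3],[0,0,0],1]]'

```text
time: 1.5
position: [0.2119, -0.4799, 0.3435]
tool_rot: [[0.915, 0.404, -0.0], [0.404, -0.915, 0.0], [0.0, -0.0, -1.0]]
contact_force: [0.6, -1.5, 0.0]
gripper_width: 1.001
gripper_force: 0.0
```

```bash
cat >> h.py <<'E'
M=np.array([.5008,.0293,.121]); YAW=np.deg2rad(-3.5); H=hframe(YAW)
def tool(theta,s,dx=0,dy=0):  # theta: tool y about housing z from housing x (deg); s: TCP height on axis
    t=np.deg2rad(theta); hz=H[:,2]; y=H@[np.cos(t),np.sin(t),0]; z=-hz
    return M+H@[dx,dy,s], np.column_stack([np.cross(y,z),y,z])
E
python3 - <<'E'
from h import *
p,R=tool(49,.17); print(p); go(p,R); go(p,R,24)
E
```

```text
[0.41595854 0.03448913 0.26822432]
n 22 shift [0.196, 0.022, 0.004] turn [-0.318, 0.038, -0.989] dist 0.5585
n 24 shift [0.179, 0.02, 0.003] turn [-0.291, 0.035, -0.906] dist 0.5585
```

jog_arm --rows '[[[0.179,0.02,0.003],[-0.291,0.035,-0.906],1],[[0.179,0.02,0.003],[-0.291,0.035,-0.906],1],[[0.179,0.02,0.003],[-0.291,0.035,-0.906],1],[[0.179,0.02,0.003],[-0.291,0.035,-0.906],1],[[0.179,0.02,0.003],[-0.291,0.035,-0.906],1],[[0.179,0.02,0.003],[-0.291,0.035,-0.906],1],[[0.179,0.02,0.003],[-0.291,0.035,-0.906],1],[[0.179,0.02,0.003],[-0.291,0.035,-0.906],1]]'

```text
time: 2.3
position: [0.3907, -0.3629, 0.3389]
tool_rot: [[0.497, 0.854, 0.152], [0.867, -0.481, -0.132], [-0.04, 0.197, -0.98]]
contact_force: [-0.1, 0.3, -0.2]
gripper_width: 1.0
gripper_force: 0.0
```

jog_arm --rows '[[[0.179,0.02,0.003],[-0.291,0.035,-0.906],1],[[0.179,0.02,0.003],[-0.291,0.035,-0.906],1],[[0.179,0.02,0.003],[-0.291,0.035,-0.906],1],[[0.179,0.02,0.003],[-0.291,0.035,-0.906],1],[[0.179,0.02,0.003],[-0.291,0.035,-0.906],1],[[0.179,0.02,0.003],[-0.291,0.035,-0.906],1],[[0.179,0.02,0.003],[-0.291,0.035,-0.906],1],[[0.179,0.02,0.003],[-0.291,0.035,-0.906],1]]'

```text
time: 3.1
position: [0.4657, -0.1646, 0.321]
tool_rot: [[-0.096, 0.934, 0.345], [0.978, 0.154, -0.143], [-0.187, 0.324, -0.927]]
contact_force: [1.7, -1.3, -0.2]
gripper_width: 1.003
gripper_force: 0.0
```

```bash
python3 - <<'E'
from h import *
p,R=tool(49,.17); print(p); go(p,R); print(np.round(r.observe()["q"],2))
E
```

```text
[0.41595854 0.03448913 0.26822432]
n 8 shift [0.178, 0.021, 0.003] turn [-0.29, 0.035, -0.902] dist 0.2119
[-0.42 -0.36  1.59  0.01  1.53 -0.55]
```

jog_arm --rows '[[[0.178,0.021,0.003],[-0.29,0.035,-0.902],1],[[0.178,0.021,0.003],[-0.29,0.035,-0.902],1],[[0.178,0.021,0.003],[-0.29,0.035,-0.902],1],[[0.178,0.021,0.003],[-0.29,0.035,-0.902],1],[[0.178,0.021,0.003],[-0.29,0.035,-0.902],1],[[0.178,0.021,0.003],[-0.29,0.035,-0.902],1],[[0.178,0.021,0.003],[-0.29,0.035,-0.902],1],[[0.178,0.021,0.003],[-0.29,0.035,-0.902],1]]'

```text
time: 3.9
position: [0.4157, 0.0342, 0.2687]
tool_rot: [[-0.612, 0.613, 0.499], [0.695, 0.719, -0.03], [-0.377, 0.328, -0.866]]
contact_force: [0.1, 1.2, 0.5]
gripper_width: 0.999
gripper_force: 0.0
```

```bash
python3 - <<'E'
from h import *
import cv2
print(np.round(r.observe()["q"],2))
p,R=tool(49,.07); go(p,R); p,R=tool(49,.012); go(p,R); 
a=cams.get_image("side")[110:260,240:390]; b=cams.get_image("top")[150:300,200:350]
cv2.imwrite("pics/s1.png",np.hstack([cv2.resize(i,(400,400),interpolation=cv2.INTER_CUBIC) for i in(a,b)]))
E
```

```text
[ 0.02 -0.74  1.97 -0.04  1.39 -0.77]
n 3 shift [0.0, 0.0, 0.224] turn [0.001, -0.001, -0.001] dist 0.1006
n 4 shift [0.0, 0.0, 0.264] turn [0.001, -0.001, -0.0] dist 0.1586
```

View pics/s1.png

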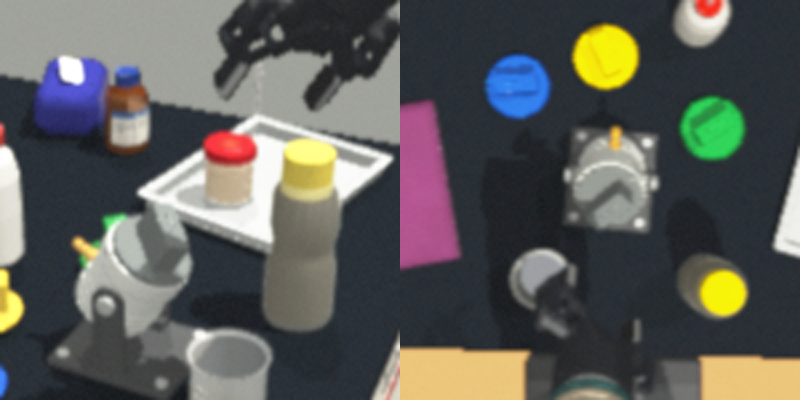

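```bash
python3 - <<'E'
from h import *
s=r.observe(); p=np.array(s["position"]);R=np.array(s["tool_rot"]);print(s["time"],p)
for y in(-.0425,0,.0425):
    for c in("side","top"): print(y,c,proj(c,p+R@[0,y,-.013]).round(), end=" ")
print()
E
```

```text
4.0 [0.41494759 0.0350241  0.26794793]
-0.0425 side [348. 157.] -0.0425 top [286. 265.] 0 side [333. 155.] 0 top [275. 256.] 0.0425 side [318. 153.] 0.0425 top [265. 246.]
```

The image shows the open gripper above the mouth, with its fingertips near side pixels (325,147) and (358,149). That matches the reported pose roughly, and the cover has not moved. Approaching along the axis.

jog_arm --rows '[[[0,0,0.224],[0,0,0],1],[[0,0,0.224],[0,0,0],1],[[0,0,0.22],[0,0,0],1],[[0,0,0.15],[0,0,0],1],[[0,0,0.12],[0,0,0],1],[[0,0,0.12],[0,0,0],1],[[0,0,0],[0,0,0],1]]'

```text
time: 4.7
position: [0.4947, 0.0278, 0.1289]
tool_rot: [[-0.611, 0.618, 0.494], [0.698, 0.715, -0.032], [-0.373, 0.326, -0.869]]
contact_force: [-0.2, 0.7, 0.0]
gripper_width: 1.0
gripper_force: 0.0
```

```bash
python3 - <<'E'
from h import *
import cv2
p,R=tool(49,.012); go(p,R); s=r.observe(); print(H.T@(np.array(s["position"])-M))
a=cams.get_image("side")[140:260,240:360]; b=cams.get_image("top")[180:280,220:320]
cv2.imwrite("pics/s2.png",np.hstack([cv2.convertScaleAbs(cv2.resize(i,(400,400),interpolation=cv2.INTER_CUBIC),alpha=1.8) for i in(a,b)]))
E
```

```text
n 1 shift [0.002, 0.015, -0.015] turn [-0.056, -0.037, -0.052] dist 0.0032
[-0.00124755 -0.00189913  0.00980828]
```

View pics/s2.png

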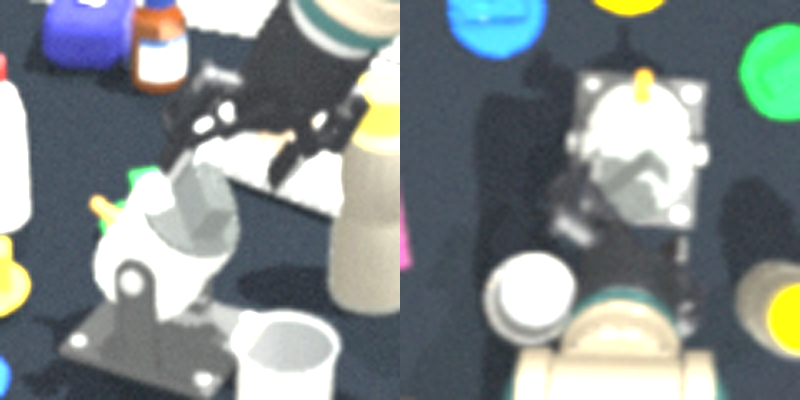

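```bash
python3 - <<'E'
from h import *
s=r.observe(); p=np.array(s["position"]);R=np.array(s["tool_rot"])
for b in(0,-.013,-.026):
  for y in(-.0425,.0425): print(b,y,[proj(c,p+R@[0,y,b]).round() for c in("side","top")])
print([proj(c,M+H@[0,0,.0435]).round() for c in("side","top")])
E
```

```text
0 -0.0425 [array([312., 203.]), array([287., 233.])]
0 0.0425 [array([283., 201.]), array([269., 216.])]
-0.013 -0.0425 [array([315., 199.]), array([287., 235.])]
-0.013 0.0425 [array([286., 197.]), array([268., 218.])]
-0.026 -0.0425 [array([317., 196.]), array([287., 237.])]
-0.026 0.0425 [array([288., 194.]), array([268., 220.])]
[array([304., 194.]), array([277., 230.])]
```

The side crop shows the fingers straddling the grey wing: left tip about (292,190), right tip about (324,194). I'll correct the pose slightly, close, and check the width.

jog_arm --rows '[[[0.002,0.015,0],[-0.05,-0.04,-0.05],1],[[0,0,0],[0,0,0],0],[[0,0,0],[0,0,0],-0.3],[[0,0,0],[0,0,0],-0.6],[[0,0,0],[0,0,0],-1],[[0,0,0],[0,0,0],-1],[[0,0,0],[0,0,0],-1]]'

```text
time: 5.5
position: [0.4963, 0.0299, 0.1321]
tool_rot: [[-0.611, 0.611, 0.503], [0.694, 0.719, -0.031], [-0.381, 0.33, -0.864]]
contact_force: [-4.0, -2.8, 3.4]
gripper_width: 0.252
gripper_force: 58.6
```

```bash
python3 - <<'E'
from h import *
import cv2
s=r.observe(); R=np.array(s["tool_rot"]);print(H.T@(np.array(s["position"])-M), R.T@s["contact_force"],R.T@s["torque"],s["gripper_width"],s["gripper_force"])
t=H.T@R[:,1]; print("theta",np.rad2deg(np.arctan2(t[1],t[0])))
a=cams.get_image("side")[140:260,240:360]; b=cams.get_image("top")[180:280,220:320]
cv2.imwrite("pics/s3.png",np.hstack([cv2.convertScaleAbs(cv2.resize(i,(400,400),interpolation=cv2.INTER_CUBIC),alpha=1.5) for i in(a,b)]))
E
```

```text
[0.00167033 0.00036481 0.01189468] [-0.79800078 -3.36405584 -4.91669026] [ 0.79519849  0.11512511 -0.02790416] 0.2522144220253112 58.64569365978241
theta 49.06337084506994
```

View pics/s3.png

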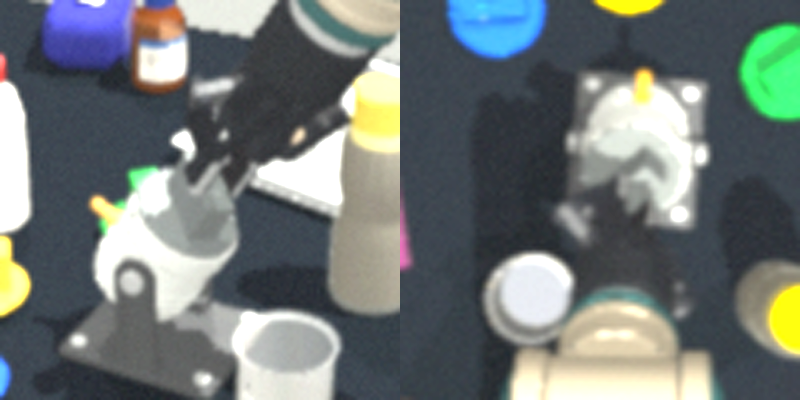

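The gripper holds the wing at width 0.25 with 59 N and low side forces. In the picture both fingers flank the grey grip, around side pixel (303,195). Turning anticlockwise, which is -z of the tool.

jog_arm --rows '[[[0,0,0],[0,0,-0.5],-1],[[0,0,0],[0,0,-1],-1],[[0,0,0],[0,0,-1],-1],[[0,0,0],[0,0,-1],-1],[[0,0,0],[0,0,-1],-1]]'

```text
time: 6.1
position: [0.4961, 0.0296, 0.1318]
tool_rot: [[-0.8, 0.329, 0.502], [0.363, 0.931, -0.032], [-0.478, 0.157, -0.864]]
contact_force: [-5.9, -4.3, 3.7]
gripper_width: 0.254
gripper_force: 58.8
```

```bash
cat > st.py <<'E'
from h import *
s=r.observe(); R=np.array(s["tool_rot"]);print(np.round(H.T@(np.array(s["position"])-M),4), "F",np.round(R.T@s["contact_force"],1),"T",np.round(R.T@s["torque"],2),round(s["gripper_width"],3),round(s["gripper_force"],1),"t",s["time"])
t=H.T@R[:,1]; print("theta",np.rad2deg(np.arctan2(t[1],t[0])),"tilt",np.round(H.T@R[:,2],3),"q6",round(s["q"][5],2))
E
python3 st.py
```

```text
[0.0014 0.0001 0.0117] F [ 1.4 -5.4 -6. ] T [1.06 0.5  0.22] 0.254 58.8 t 6.1
theta 71.73877618609004 tilt [ 0.004 -0.001 -1.   ] q6 -1.17
```

jog_arm --rows '[[[0,0,0],[0,0,-1],-1],[[0,0,0],[0,0,-1],-1],[[0,0,0],[0,0,-1],-1],[[0,0,0],[0,0,-1],-1],[[0,0,0],[0,0,-1],-1],[[0,0,0],[0,0,-1],-1]]'

```text
time: 6.7
position: [0.4958, 0.0277, 0.1321]
tool_rot: [[-0.858, -0.113, 0.501], [-0.151, 0.988, -0.036], [-0.491, -0.106, -0.865]]
contact_force: [-13.1, -15.3, 8.4]
gripper_width: 0.258
gripper_force: 60.1
```

jog_arm --rows '[[[0,0,0],[0,0,-1],-1],[[0,0,0],[0,0,-1],-1],[[0,0,0],[0,0,-1],-1],[[0,0,0],[0,0,-1],-1],[[0,0,0],[0,0,-1],-1],[[0,0,0],[0,0,-0.7],-1],[[0,0,0],[0,0,0],-1]]'

```text
time: 7.4
position: [0.4964, 0.0269, 0.1331]
tool_rot: [[-0.7, -0.506, 0.503], [-0.603, 0.797, -0.037], [-0.382, -0.329, -0.864]]
contact_force: [-13.7, -18.6, 10.6]
gripper_width: 0.258
gripper_force: 59.9
```

```bash
python3 st.py; python3 - <<'E'
from h import *
import cv2
a=cams.get_image("side")[140:260,240:360]; b=cams.get_image("top")[180:280,220:320]
cv2.imwrite("pics/s4.png",np.hstack([cv2.convertScaleAbs(cv2.resize(i,(400,400),interpolation=cv2.INTER_CUBIC),alpha=1.3) for i in(a,b)]))
E
```

```text
[ 0.0024 -0.0026  0.0126] F [ 16.7 -11.3 -15.3] T [1.82 3.14 0.35] 0.258 59.9 t 7.4
theta 130.13484082310526 tilt [ 0.005 -0.007 -1.   ] q6 -2.19
```

View pics/s4.png

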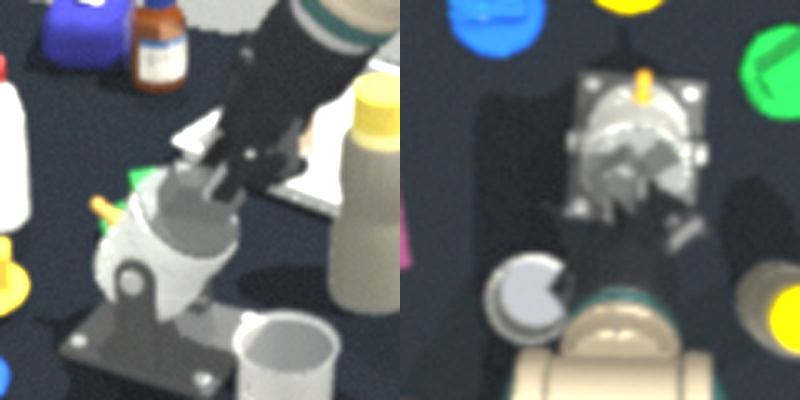

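The cover has turned: the wing's diagonal has flipped in the top view, near (279,222). Some side force has built up, so I'll ease it and then lift along the axis.

jog_arm --rows '[[[0.011,-0.008,0],[0,0,0],-1],[[0,0,-0.02],[0,0,0],-1],[[0,0,-0.02],[0,0,0],-1],[[0,0,-0.03],[0,0,0],-1],[[0,0,-0.04],[0,0,0],-1]]'

```text
time: 8.0
position: [0.4872, 0.0292, 0.1458]
tool_rot: [[-0.699, -0.509, 0.502], [-0.602, 0.798, -0.03], [-0.386, -0.323, -0.864]]
contact_force: [0.0, -0.5, -2.4]
gripper_width: 0.259
gripper_force: 59.1
```

```bash
python3 st.py
```

```text
[ 0.0006 -0.001   0.0282] F [1.2 0.3 2.1] T [-0.26  0.33  0.02] 0.259 59.1 t 8.0
theta 130.06438790041858 tilt [ 0.004  0.001 -1.   ] q6 -2.2
```

jog_arm --rows '[[[0,0,-0.1],[0,0,0],-1],[[0,0,-0.2],[0,0,0],-1],[[0,0,-0.2],[0,0,0],-1],[[0,0,-0.2],[0,0,0],-1],[[0,0,-0.2],[0,0,0],-1],[[0,0,-0.2],[0,0,0],-1],[[0,0,-0.1],[0,0,0],-1]]'

```text
time: 8.7
position: [0.3965, 0.0348, 0.3053]
tool_rot: [[-0.696, -0.507, 0.508], [-0.602, 0.798, -0.029], [-0.39, -0.326, -0.861]]
contact_force: [-0.3, 0.5, -2.0]
gripper_width: 0.255
gripper_force: 59.2
```

```bash
cat >> h.py <<'E'
TC=np.array([.4999,-.3414]);TX=np.array([.970,-.244]);TY=np.array([.244,.970])
def down(yaw):
    a=np.deg2rad(yaw); x=np.array([np.cos(a),np.sin(a),0]); z=np.array([0,0,-1.]); return np.column_stack([x,np.cross(z,x),z])
def tp(x,y,z): return np.r_[TC+x*TX+y*TY,z]
E
python3 st.py; python3 - <<'E'
from h import *
s=r.observe();print(s["position"],np.round(s["tool_rot"],2).tolist())
for yaw in(150,175): go(tp(.03,-.055,.17),down(yaw),16)
E
```

```text
[ 0.0017 -0.0009  0.2118] F [0.7 1.2 1.5] T [-0.28  0.33 -0.03] 0.255 59.2 t 8.7
theta 130.08051331863763 tilt [ 0.01   0.002 -1.   ] q6 -2.19
[0.39649716 0.0347886  0.30532023] [[-0.7, -0.51, 0.51], [-0.6, 0.8, -0.03], [-0.39, -0.33, -0.86]]
n 16 shift [-0.016, -0.189, 0.091] turn [-0.046, 0.402, 0.812] dist 0.4726
n 16 shift [0.022, -0.184, 0.084] turn [-0.128, 0.369, 0.508] dist 0.4726
```

jog_arm --rows '[[[0.022,-0.184,0.084],[-0.128,0.369,0.508],-1],[[0.022,-0.184,0.084],[-0.128,0.369,0.508],-1],[[0.022,-0.184,0.084],[-0.128,0.369,0.508],-1],[[0.022,-0.184,0.084],[-0.128,0.369,0.508],-1],[[0.022,-0.184,0.084],[-0.128,0.369,0.508],-1],[[0.022,-0.184,0.084],[-0.128,0.369,0.508],-1],[[0.022,-0.184,0.084],[-0.128,0.369,0.508],-1],[[0.022,-0.184,0.084],[-0.128,0.369,0.508],-1]]'

```text
time: 9.5
position: [0.5053, -0.1781, 0.2533]
tool_rot: [[-0.935, -0.247, 0.255], [-0.271, 0.96, -0.065], [-0.229, -0.13, -0.965]]
contact_force: [1.0, -0.1, -1.5]
gripper_width: 0.255
gripper_force: 59.3
```

jog_arm --rows '[[[0.022,-0.184,0.084],[-0.128,0.369,0.508],-1],[[0.022,-0.184,0.084],[-0.128,0.369,0.508],-1],[[0.022,-0.184,0.084],[-0.128,0.369,0.508],-1],[[0.022,-0.184,0.084],[-0.128,0.369,0.508],-1],[[0.022,-0.184,0.084],[-0.128,0.369,0.508],-1],[[0.022,-0.184,0.084],[-0.128,0.369,0.508],-1],[[0.022,-0.184,0.084],[-0.128,0.369,0.508],-1],[[0.022,-0.184,0.084],[-0.128,0.369,0.508],-1]]'

```text
time: 10.3
position: [0.5166, -0.4035, 0.1648]
tool_rot: [[-0.996, 0.09, -0.005], [0.09, 0.996, -0.0], [0.005, -0.001, -1.0]]
contact_force: [0.0, 0.9, -1.6]
gripper_width: 0.256
gripper_force: 59.3
```

```bash
python3 - <<'E'
from h import *
import cv2
go(tp(.03,-.055,.17),down(175)); go(tp(.03,-.055,.05),down(175)); print(r.observe()["q"])
b=cams.get_image("top"); cv2.imwrite("pics/s5.png",cv2.resize(b[160:300,260:460],(800,560),interpolation=cv2.INTER_CUBIC))
a=cams.get_image("side")
for c in("top","side"):
  for l in("tray_jar","tray","cover"): print(c,l,[(np.round(d["box"]).tolist(),round(d["score"],2)) for d in cams.spot_in(c,l)[:5]])
E
```

```text
n 1 shift [0.008, 0.009, -0.035] turn [-0.007, -0.059, -0.029] dist 0.0055
n 3 shift [0.002, 0.003, 0.255] turn [-0.002, -0.02, -0.01] dist 0.1148
[-0.71783363  0.44299103  1.02683033 -0.00350072  1.67556381 -2.19918967]
top tray_jar [([365.0, 206.0, 385.0, 225.0], 0.83)]
top tray [([341.0, 193.0, 416.0, 260.0], 0.87)]
top cover [([263.0, 160.0, 288.0, 187.0], 0.86), ([306.0, 186.0, 328.0, 208.0], 0.61), ([230.0, 170.0, 256.0, 193.0], 0.6), ([403.0, 209.0, 425.0, 232.0], 0.57)]
side tray_jar [([315.0, 161.0, 336.0, 189.0], 0.63)]
side tray [([294.0, 155.0, 384.0, 203.0], 0.7)]
side cover [([211.0, 235.0, 243.0, 264.0], 0.78), ([215.0, 208.0, 249.0, 237.0], 0.72), ([332.0, 115.0, 358.0, 134.0], 0.69), ([279.0, 193.0, 281.0, 197.0], 0.61), ([316.0, 162.0, 337.0, 190.0], 0.22)]
```

View pics/s5.png

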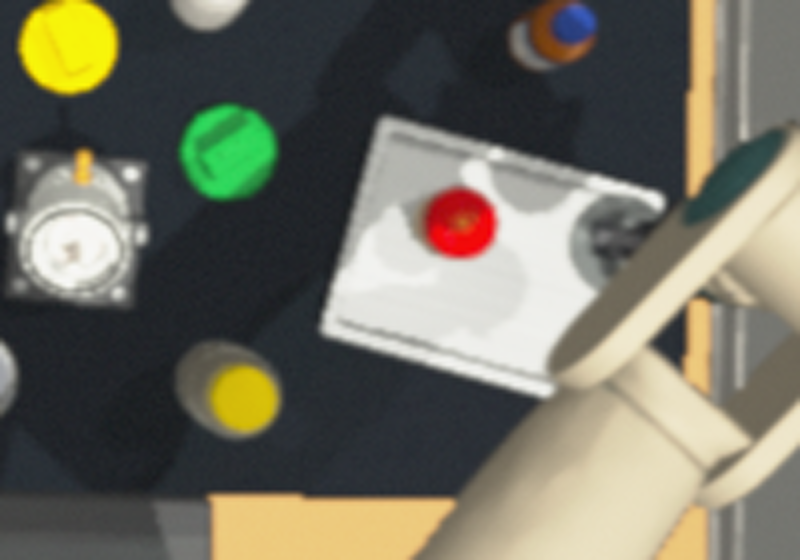

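The cover hangs grip-up over the right half of the tray, around top pixel (414,221), clear of the jar at (375,216). Lowering.

jog_arm --rows '[[[0.008,0.009,0.2],[0,-0.06,-0.03],-1],[[0,0,0.25],[0,0,0],-1],[[0,0,0.2],[0,0,0],-1],[[0,0,0.1],[0,0,0],-1],[[0,0,0.05],[0,0,0],-1],[[0,0,0.02],[0,0,0],-1],[[0,0,0],[0,0,0],-1]]'

```text
time: 11.4
position: [0.5154, -0.4018, 0.0434]
tool_rot: [[-0.996, 0.086, 0.002], [0.086, 0.996, -0.002], [-0.002, -0.002, -1.0]]
contact_force: [-0.8, -0.0, -1.4]
gripper_width: 0.258
gripper_force: 59.4
```

jog_arm --rows '[[[0,0,0.02],[0,0,0],-1],[[0,0,0.012],[0,0,0],-1],[[0,0,0],[0,0,0],-1]]'

```text
time: 11.7
position: [0.5147, -0.4014, 0.0372]
tool_rot: [[-0.996, 0.086, -0.0], [0.086, 0.996, -0.001], [0.0, -0.001, -1.0]]
contact_force: [-0.1, -0.0, -2.2]
gripper_width: 0.254
gripper_force: 59.4
```

jog_arm --rows '[[[0,0,0.02],[0,0,0],-1],[[0,0,0.02],[0,0,0],-1],[[0,0,0.012],[0,0,0],-1],[[0,0,0],[0,0,0],-1]]'

```text
time: 12.1
position: [0.5145, -0.4011, 0.0286]
tool_rot: [[-0.996, 0.086, -0.001], [0.086, 0.996, -0.0], [0.001, -0.0, -1.0]]
contact_force: [0.2, 1.0, -1.5]
gripper_width: 0.253
gripper_force: 59.4
```

jog_arm --rows '[[[0,0,0.01],[0,0,0],-1],[[0,0,0.008],[0,0,0],-1],[[0,0,0],[0,0,0],-1]]'

```text
time: 12.4
position: [0.5148, -0.4015, 0.0268]
tool_rot: [[-0.996, 0.086, 0.0], [0.086, 0.996, -0.001], [-0.0, -0.001, -1.0]]
contact_force: [0.2, 0.1, -1.0]
gripper_width: 0.258
gripper_force: 59.5
```

jog_arm --rows '[[[0,0,0.01],[0,0,0],-1],[[0,0,0.008],[0,0,0],-1],[[0,0,0],[0,0,0],-1]]'

```text
time: 12.7
position: [0.515, -0.4019, 0.0265]
tool_rot: [[-0.996, 0.086, 0.001], [0.086, 0.996, -0.002], [-0.001, -0.002, -1.0]]
contact_force: [-4.4, 3.0, 10.2]
gripper_width: 0.251
gripper_force: 60.9
```

The cover is on the floor (10 N). Releasing and rising.

jog_arm --rows '[[[0,0,-0.005],[0,0,0],-0.2],[[0,0,0],[0,0,0],0.2],[[0,0,0],[0,0,0],0.3],[[0,0,-0.1],[0,0,0],0.3],[[0,0,-0.2],[0,0,0],0.3],[[0,0,-0.25],[0,0,0],0.3],[[0,0,-0.3],[0,0,0],0.3],[[0,0,-0.3],[0,0,0],0.3]]'

```text
time: 13.5
position: [0.5145, -0.401, 0.1998]
tool_rot: [[-0.996, 0.086, 0.0], [0.086, 0.996, -0.001], [-0.0, -0.001, -1.0]]
contact_force: [0.3, -0.2, 1.1]
gripper_width: 0.645
gripper_force: 0.0
```

```bash
python3 - <<'E'
from h import *
s=r.observe();print(s["position"],np.round(s["q"],2))
import cv2
for c in("top","side"):
  im=cams.get_image(c); cv2.imwrite(f"pics/k_{c}.png",im)
  for l in("cover","cover_grip","stem","housing"): print(c,l,[(np.round(d["point"]).tolist(),round(d["score"],2)) for d in cams.spot_point(c,l)[:5]])
a=cv2.imread("pics/k_side.png")[130:250,240:400];b=cv2.imread("pics/k_top.png")[170:270,260:440]
cv2.imwrite("pics/s6.png",np.vstack([cv2.resize(a,(400,300)),cv2.resize(b,(400,222))]))
# stem expectation
print([proj(c,M+H@[0,0,.025]).round(1) for c in("side","top")])
for yt in(130,-50): 
  p,R=tool(yt,.20); print(yt); go(p,R)
E
```

```text
[ 0.51447786 -0.40098611  0.19980541] [-0.72  0.42  0.99 -0.    1.73 -2.2 ]
top cover [([319.0, 195.0], 0.96), ([276.0, 171.0], 0.85), ([242.0, 182.0], 0.81), ([398.0, 223.0], 0.62)]
top cover_grip [([316.0, 195.0], 0.88), ([401.0, 221.0], 0.74), ([279.0, 173.0], 0.56)]
top stem [([279.0, 224.0], 0.44)]
top housing [([278.0, 223.0], 0.85)]
side cover [([232.0, 226.0], 0.74), ([227.0, 255.0], 0.73), ([338.0, 164.0], 0.62), ([284.0, 208.0], 0.52)]
side cover_grip [([226.0, 247.0], 0.83), ([343.0, 161.0], 0.8), ([234.0, 217.0], 0.77), ([286.0, 200.0], 0.48)]
side stem [([298.0, 201.0], 0.63)]
side housing [([296.0, 203.0], 0.81)]
[array([300.4, 198.8]), array([277.4, 226.8])]
130
n 11 shift [-0.011, 0.272, -0.095] turn [0.186, -0.528, -0.736] dist 0.4614
-50
n 27 shift [0.143, 0.019, -0.004] turn [-0.271, -0.095, 0.997] dist 0.4614
```

View pics/s6.png

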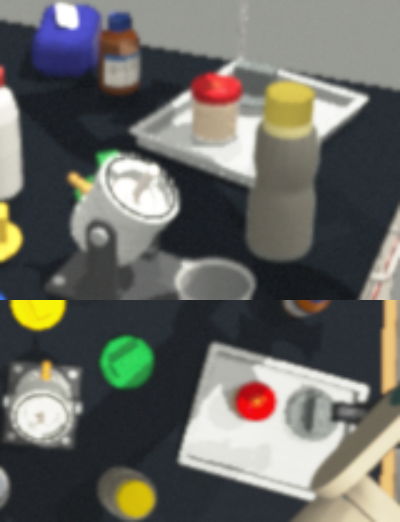

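The cover stands grip-up in the tray, about top pixel (400,222), with a gap to the jar at (375,216). The cartridge stem shows in the open mouth at top (279,224) and side (298,201). Going back over the housing.

jog_arm --rows '[[[-0.011,0.272,-0.095],[0.186,-0.528,-0.736],0.3],[[-0.011,0.272,-0.095],[0.186,-0.528,-0.736],0.3],[[-0.011,0.272,-0.095],[0.186,-0.528,-0.736],0.3],[[-0.011,0.272,-0.095],[0.186,-0.528,-0.736],0.3],[[-0.011,0.272,-0.095],[0.186,-0.528,-0.736],0.3],[[-0.011,0.272,-0.095],[0.186,-0.528,-0.736],0.3],[[-0.011,0.272,-0.095],[0.186,-0.528,-0.736],0.3],[[-0.011,0.272,-0.095],[0.186,-0.528,-0.736],0.3]]'

```text
time: 14.8
position: [0.4665, -0.0739, 0.2842]
tool_rot: [[-0.846, -0.382, 0.373], [-0.433, 0.899, -0.062], [-0.312, -0.214, -0.926]]
contact_force: [0.7, 1.0, 0.4]
gripper_width: 0.651
gripper_force: 0.0
```

jog_arm --rows '[[[-0.011,0.272,-0.095],[0.186,-0.528,-0.736],0.3],[[-0.011,0.272,-0.095],[0.186,-0.528,-0.736],0.3],[[-0.011,0.272,-0.095],[0.186,-0.528,-0.736],0.3],[[0,0,0],[0,0,0],0.3]]'

```text
time: 15.2
position: [0.3993, 0.0391, 0.2952]
tool_rot: [[-0.694, -0.513, 0.505], [-0.607, 0.794, -0.028], [-0.387, -0.326, -0.863]]
contact_force: [-0.4, 0.2, -0.3]
gripper_width: 0.65
gripper_force: 0.0
```

```bash
python3 st.py; python3 - <<'E'
from h import *
p,R=tool(130,.06,.0005,-.001); go(p,R,5); p,R=tool(130,.003,.0005,-.001); go(p,R,5)
E
```

```text
[-0.0012  0.0036  0.2018] F [0.3 0.5 0.1] T [-0.14  0.14  0.02] 0.65 0.0 t 15.2
theta 130.41945912019347 tilt [ 0.007  0.003 -1.   ] q6 -2.18
n 5 shift [0.003, -0.006, 0.189] turn [-0.005, 0.017, 0.017] dist 0.1419
n 5 shift [0.003, -0.006, 0.265] turn [-0.005, 0.017, 0.017] dist 0.1989
```

jog_arm --rows '[[[0.003,-0.006,0.189],[0,0.02,0.02],0.3],[[0.003,-0.006,0.189],[0,0.02,0.02],0.3],[[0.003,-0.006,0.189],[0,0.02,0.02],0.3],[[0.003,-0.006,0.189],[0,0.02,0.02],0.3],[[0.003,-0.006,0.189],[0,0.02,0.02],0.3],[[0,0,0.1],[0,0,0],0.3],[[0,0,0],[0,0,0],0.3]]'

```text
time: 15.9
position: [0.4792, 0.0247, 0.1554]
tool_rot: [[-0.713, -0.503, 0.489], [-0.594, 0.804, -0.038], [-0.374, -0.317, -0.871]]
contact_force: [-0.0, 0.2, -0.4]
gripper_width: 0.652
gripper_force: 0.0
```

```bash
python3 st.py; python3 - <<'E'
from h import *
import cv2
p,R=tool(130,.003,.0005,-.001); go(p,R,3)
a=cams.get_image("side")[160:240,260:340]; b=cams.get_image("top")[190:260,240:310]
cv2.imwrite("pics/s7.png",np.hstack([cv2.convertScaleAbs(cv2.resize(i,(400,400),interpolation=cv2.INTER_CUBIC),alpha=1.2) for i in(a,b)]))
E
```

```text
[-0.0012 -0.006   0.0404] F [0.1 0.3 0.4] T [-0.18  0.23 -0.  ] 0.652 0.0 t 15.9
theta 129.5023452182773 tilt [-0.011 -0.008 -1.   ] q6 -2.19
n 3 shift [-0.011, 0.006, 0.083] turn [0.003, -0.052, -0.033] dist 0.0378
```

View pics/s7.png

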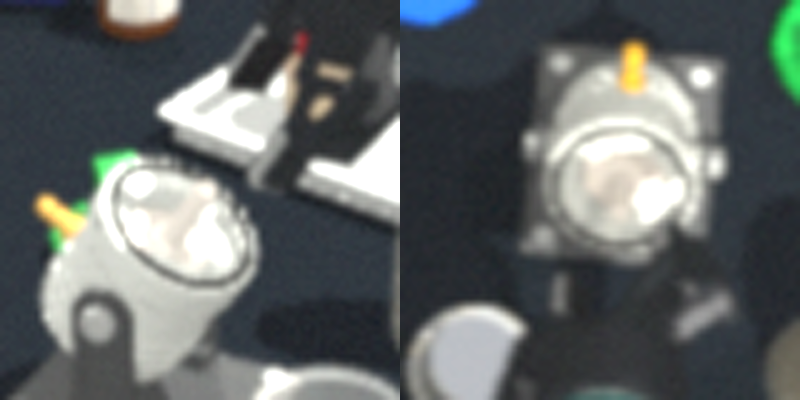

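The fingers stand above the mouth and the stem is visible inside the rim, at side (297,200). Correcting the 5 mm offset and moving in.

jog_arm --rows '[[[-0.03,0.016,0.05],[0.01,-0.15,-0.1],0.3],[[0,0,0.07],[0,0,0],0.3],[[0,0,0.07],[0,0,0],0.3],[[0,0,0.05],[0,0,0],0.3],[[0,0,0],[0,0,0],0.3]]'

```text
time: 16.5
position: [0.4999, 0.0286, 0.1273]
tool_rot: [[-0.7, -0.508, 0.502], [-0.602, 0.798, -0.031], [-0.385, -0.324, -0.864]]
contact_force: [0.2, 0.6, -0.5]
gripper_width: 0.649
gripper_force: 0.0
```

```bash
python3 st.py; python3 - <<'E'
from h import *
p,R=tool(130,.003,.0005,-.001); go(p,R,1)
E
```

```text
[ 0.0024 -0.0008  0.0059] F [-0.3  0.5  0.6] T [-0.23  0.25  0.03] 0.649 0.0 t 16.5
theta 130.04292340999388 tilt [ 0.003  0.    -1.   ] q6 -2.19
n 1 shift [0.011, 0.007, 0.019] turn [-0.024, 0.032, 0.009] dist 0.0034
```

jog_arm --rows '[[[0.009,0.007,0.015],[-0.02,0.03,0],0.3],[[0,0,0],[0,0,0],-0.3],[[0,0,0],[0,0,0],-0.6],[[0,0,0],[0,0,0],-1],[[0,0,0],[0,0,0],-1],[[0,0,0],[0,0,0],-1],[[0,0,0],[0,0,0],-1]]'

```text
time: 17.2
position: [0.4999, 0.0287, 0.126]
tool_rot: [[-0.7, -0.508, 0.502], [-0.602, 0.798, -0.031], [-0.385, -0.323, -0.864]]
contact_force: [-0.0, -0.4, 0.4]
gripper_width: -0.002
gripper_force: 0.0
```

```bash
python3 st.py
```

```text
[ 0.0018 -0.0007  0.0048] F [ 0.1 -0.4 -0.4] T [-0.18  0.2   0.02] -0.002 0.0 t 17.2
theta 130.04593841641375 tilt [ 0.003  0.    -1.   ] q6 -2.19
```

The gripper closed on nothing. Looking before I move.

```bash
python3 - <<'E'
from h import *
import cv2
ims={c:cams.get_image(c) for c in("side","top")}
for c in ims:
  print(c,[(np.round(d["point"],1).tolist(),round(d["score"],2)) for d in cams.spot_point(c,"stem")],[(np.round(d["box"]).tolist(),round(d["score"],2)) for d in cams.spot_in(c,"cartridge")])
o=[]
s=r.observe();p=np.array(s["position"]);R=np.array(s["tool_rot"])
for c,(x,y) in(("side",(270,165)),("top",(245,195))):
  i=cv2.resize(ims[c][y:y+60,x:x+60],(400,400),interpolation=cv2.INTER_CUBIC)
  o.append(cv2.convertScaleAbs(i,alpha=1.1))
  print(c,"TCP at crop",((proj(c,p)-[x,y]+.5)*400/60).round(), "tcp-19",((proj(c,p+R@[0,0,-.019])-[x,y]+.5)*400/60).round(),"stemtop",((proj(c,M+H@[0,0,.029])-[x,y]+.5)*400/60).round())
cv2.imwrite("pics/s8.png",np.hstack(o))
E
```

```text
side [([297.9, 199.9], 0.54)] []
top [([400.6, 210.5], 0.63), ([280.0, 228.2], 0.43)] [([273.0, 216.0, 286.0, 227.0], 0.53)]
side TCP at crop [178. 259.] tcp-19 [202. 227.] stemtop [211. 222.]
top TCP at crop [222. 191.] tcp-19 [221. 211.] stemtop [219. 220.]
```

View pics/s8.png

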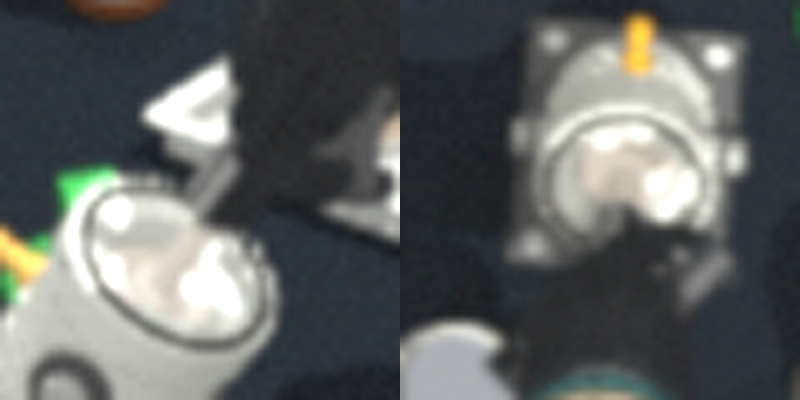

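The last picture shows the shut fingertips at about side (300,198) and top (279,227). That is only level with the stem's end, so the real tips sit about 20 mm behind the reported TCP. I'll open, advance about 17 mm and close again.

jog_arm --rows '[[[0,0,0],[0,0,0],0],[[0,0,0],[0,0,0],0.2],[[0,0,0],[0,0,0],0.2],[[0,0,0.04],[0,0,0],0.2],[[0,0,0.04],[0,0,0],0.2],[[0,0,0.033],[0,0,0],0.2],[[0,0,0],[0,0,0],0.2]]'

```text
time: 18.2
position: [0.5081, 0.0281, 0.1099]
tool_rot: [[-0.701, -0.509, 0.5], [-0.602, 0.798, -0.031], [-0.383, -0.322, -0.866]]
contact_force: [-0.5, -0.8, -0.1]
gripper_width: 0.598
gripper_force: 0.0
```

```bash
python3 st.py
```

```text
[ 0.0008 -0.0007 -0.0133] F [ 0.9 -0.4 -0.2] T [-0.14  0.15  0.02] 0.598 0.0 t 18.2
theta 130.0491273330613 tilt [ 0.001 -0.    -1.   ] q6 -2.19
```

jog_arm --rows '[[[0,0,0],[0,0,0],-0.3],[[0,0,0],[0,0,0],-0.6],[[0,0,0],[0,0,0],-1],[[0,0,0],[0,0,0],-1],[[0,0,0],[0,0,0],-1],[[0,0,0],[0,0,0],-1]]'

```text
time: 18.8
position: [0.5087, 0.028, 0.1119]
tool_rot: [[-0.699, -0.508, 0.503], [-0.602, 0.798, -0.031], [-0.385, -0.324, -0.864]]
contact_force: [-1.2, -2.0, 2.6]
gripper_width: 0.103
gripper_force: 58.7
```

```bash
python3 st.py
```

```text
[ 0.0023 -0.0008 -0.0119] F [ 1.  -1.8 -2.8] T [0.13 0.21 0.01] 0.103 58.7 t 18.8
theta 130.0484590612543 tilt [ 0.004 -0.    -1.   ] q6 -2.19
```

The stem is held (width 0.10, 59 N). Drawing it out along the axis.

jog_arm --rows '[[[0,0,-0.03],[0,0,0],-1],[[0,0,-0.06],[0,0,0],-1],[[0,0,-0.08],[0,0,0],-1],[[0,0,-0.08],[0,0,0],-1]]'

```text
time: 19.2
position: [0.4889, 0.0294, 0.1438]
tool_rot: [[-0.7, -0.509, 0.501], [-0.602, 0.798, -0.03], [-0.384, -0.323, -0.865]]
contact_force: [1.4, -0.8, -1.3]
gripper_width: 0.103
gripper_force: 58.8
```

```bash
python3 st.py
```

```text
[ 0.0011 -0.0006  0.0257] F [ 0.  -0.9  1.8] T [ 0.05  0.15 -0.06] 0.103 58.8 t 19.2
theta 130.04235025014862 tilt [ 0.002  0.    -1.   ] q6 -2.19
```

jog_arm --rows '[[[0,0,-0.12],[0,0,0],-1],[[0,0,-0.16],[0,0,0],-1],[[0,0,-0.2],[0,0,0],-1],[[0,0,-0.22],[0,0,0],-1],[[0,0,-0.22],[0,0,0],-1],[[0,0,-0.22],[0,0,0],-1],[[0,0,-0.2],[0,0,0],-1],[[0,0,-0.1],[0,0,0],-1]]'

```text
time: 20.0
position: [0.38, 0.0363, 0.3332]
tool_rot: [[-0.698, -0.508, 0.504], [-0.602, 0.798, -0.03], [-0.387, -0.324, -0.863]]
contact_force: [0.9, -0.4, -1.8]
gripper_width: 0.107
gripper_force: 58.9
```

```bash
python3 st.py; python3 - <<'E'
from h import *
print(r.observe()["position"])
for yaw in(175,160):go(tp(-.05,0,.22),down(yaw)); go(tp(-.05,0,.22),down(yaw),14)
E
```

```text
[ 0.0013 -0.0004  0.2442] F [ 0.3 -0.2  2. ] T [-0.23  0.22 -0.  ] 0.107 58.9 t 20.0
theta 130.05918596106022 tilt [ 0.006  0.001 -1.   ] q6 -2.18
[0.37999961 0.03627166 0.33317382]
n 9 shift [0.059, -0.266, 0.119] turn [-0.226, 0.65, 0.902] dist 0.3892
n 14 shift [0.035, -0.172, 0.076] turn [-0.145, 0.418, 0.58] dist 0.3892
n 12 shift [0.017, -0.207, 0.094] turn [-0.106, 0.515, 0.92] dist 0.3892
n 14 shift [0.014, -0.177, 0.08] turn [-0.091, 0.442, 0.789] dist 0.3892
```

```bash
python3 - <<'E'
from h import *
go(tp(-.05,0,.29),down(175),16)
E
```

```text
n 16 shift [0.022, -0.154, 0.038] turn [-0.127, 0.366, 0.507] dist 0.3749
```

jog_arm --rows '[[[0.022,-0.154,0.038],[-0.127,0.366,0.507],-1],[[0.022,-0.154,0.038],[-0.127,0.366,0.507],-1],[[0.022,-0.154,0.038],[-0.127,0.366,0.507],-1],[[0.022,-0.154,0.038],[-0.127,0.366,0.507],-1],[[0.022,-0.154,0.038],[-0.127,0.366,0.507],-1],[[0.022,-0.154,0.038],[-0.127,0.366,0.507],-1],[[0.022,-0.154,0.038],[-0.127,0.366,0.507],-1],[[0.022,-0.154,0.038],[-0.127,0.366,0.507],-1]]'

```text
time: 20.8
position: [0.4521, -0.1415, 0.3233]
tool_rot: [[-0.935, -0.248, 0.253], [-0.271, 0.96, -0.064], [-0.227, -0.128, -0.965]]
contact_force: [0.4, 0.8, -0.2]
gripper_width: 0.107
gripper_force: 58.9
```

jog_arm --rows '[[[0.022,-0.154,0.038],[-0.127,0.366,0.507],-1],[[0.022,-0.154,0.038],[-0.127,0.366,0.507],-1],[[0.022,-0.154,0.038],[-0.127,0.366,0.507],-1],[[0.022,-0.154,0.038],[-0.127,0.366,0.507],-1],[[0.022,-0.154,0.038],[-0.127,0.366,0.507],-1],[[0.022,-0.154,0.038],[-0.127,0.366,0.507],-1],[[0.022,-0.154,0.038],[-0.127,0.366,0.507],-1],[[0.022,-0.154,0.038],[-0.127,0.366,0.507],-1]]'

```text
time: 21.6
position: [0.4521, -0.3288, 0.2872]
tool_rot: [[-0.996, 0.089, -0.005], [0.089, 0.996, 0.001], [0.005, 0.001, -1.0]]
contact_force: [0.2, 0.1, -1.2]
gripper_width: 0.108
gripper_force: 58.8
```

```bash
python3 - <<'E'
from h import *
go(tp(-.05,0,.29),down(175)); go(tp(-.05,0,.085),down(175))
for c in("top","side"):
  cams.get_image(c)
  for l in("tray_jar","cartridge","cover_grip"): print(c,l,[(np.round(d["point"]).tolist(),round(d["score"],2)) for d in cams.spot_point(c,l)[:5]])
X=tp(-.05,0,.29); print(proj("top",X-[0,0,.06]),proj("side",X-[0,0,.06]),proj("top",tp(.02,.049,.003)),proj("side",tp(.02,.049,.003)),proj("top",tp(.03,-.055,.041)),proj("side",tp(.03,-.055,.041)))
E
```

```text
n 1 shift [0.004, -0.003, -0.019] turn [0.009, -0.06, -0.019] dist 0.0029
n 5 shift [-0.0, -0.001, 0.27] turn [0.002, -0.012, -0.004] dist 0.2022
top tray_jar [([371.0, 215.0], 0.79), ([396.0, 244.0], 0.67)]
top cartridge [([397.0, 246.0], 0.62)]
top cover_grip [([242.0, 179.0], 0.82), ([278.0, 172.0], 0.74), ([402.0, 222.0], 0.73)]
side tray_jar [([325.0, 184.0], 0.69)]
side cartridge [([359.0, 116.0], 0.95)]
side cover_grip [([233.0, 216.0], 0.76), ([226.0, 244.0], 0.73), ([343.0, 162.0], 0.55), ([286.0, 201.0], 0.48), ([322.0, 274.0], 0.33)]
[398.87716405 243.0610912 ] [358.87493783 115.72955035] [370.39074072 216.75025854] [326.19829549 183.75068904] [402.99324175 222.00509138] [341.71057124 160.02401741]
```

Detections match the model: the cartridge is held over its spot, the jar has not moved and the cover stands as placed. Lowering.

jog_arm --rows '[[[0.004,-0.003,0.2],[0.01,-0.06,-0.02],-1],[[0,0,0.26],[0,0,0],-1],[[0,0,0.26],[0,0,0],-1],[[0,0,0.26],[0,0,0],-1],[[0,0,0.2],[0,0,0],-1],[[0,0,0.1],[0,0,0],-1],[[0,0,0.05],[0,0,0],-1],[[0,0,0],[0,0,0],-1]]'

```text
time: 22.8
position: [0.4523, -0.3292, 0.0886]
tool_rot: [[-0.996, 0.085, 0.003], [0.085, 0.996, -0.002], [-0.003, -0.002, -1.0]]
contact_force: [0.5, -0.2, -0.6]
gripper_width: 0.106
gripper_force: 58.9
```

jog_arm --rows '[[[0,0,0.03],[0,0,0],-1],[[0,0,0.025],[0,0,0],-1],[[0,0,0],[0,0,0],-1]]'

```text
time: 23.1
position: [0.4522, -0.3294, 0.0801]
tool_rot: [[-0.996, 0.086, 0.002], [0.086, 0.996, -0.002], [-0.003, -0.002, -1.0]]
contact_force: [-0.7, -0.1, -2.1]
gripper_width: 0.105
gripper_force: 58.9
```

jog_arm --rows '[[[0,0,0.03],[0,0,0],-1],[[0,0,0.03],[0,0,0],-1],[[0,0,0.01],[0,0,0],-1],[[0,0,0],[0,0,0],-1]]'

```text
time: 23.5
position: [0.4519, -0.3291, 0.069]
tool_rot: [[-0.996, 0.086, 0.002], [0.086, 0.996, -0.002], [-0.002, -0.002, -1.0]]
contact_force: [0.0, -0.5, -0.9]
gripper_width: 0.106
gripper_force: 58.9
```

jog_arm --rows '[[[0,0,0.01],[0,0,0],-1],[[0,0,0.01],[0,0,0],-1],[[0,0,0],[0,0,0],-1]]'

```text
time: 23.8
position: [0.4521, -0.3293, 0.0663]
tool_rot: [[-0.996, 0.086, 0.002], [0.086, 0.996, -0.002], [-0.002, -0.002, -1.0]]
contact_force: [0.1, 0.5, -1.3]
gripper_width: 0.106
gripper_force: 58.9
```

jog_arm --rows '[[[0,0,0.01],[0,0,0],-1],[[0,0,0.008],[0,0,0],-1],[[0,0,0],[0,0,0],-1]]'

```text
time: 24.1
position: [0.4529, -0.3301, 0.0661]
tool_rot: [[-0.996, 0.086, 0.005], [0.086, 0.996, -0.005], [-0.005, -0.004, -1.0]]
contact_force: [-2.8, 0.6, 9.6]
gripper_width: 0.108
gripper_force: 60.1
```

Contact at 10 N. Releasing slowly and going straight up.

jog_arm --rows '[[[0,0,-0.008],[0,0,0],-1],[[0,0,0],[0,0,0],-0.5],[[0,0,0],[0,0,0],-0.2],[[0,0,0],[0,0,0],-0.1],[[0,0,-0.08],[0,0,0],-0.1],[[0,0,-0.15],[0,0,0],-0.1],[[0,0,-0.25],[0,0,0],-0.1],[[0,0,-0.3],[0,0,0],-0.1]]'

```text
time: 24.9
position: [0.4512, -0.3285, 0.1826]
tool_rot: [[-0.996, 0.086, 0.0], [0.086, 0.996, -0.001], [-0.0, -0.0, -1.0]]
contact_force: [0.6, -0.1, -0.5]
gripper_width: 0.452
gripper_force: 0.0
```

jog_arm --rows '[[[0,0,-0.2],[0,0,0],-0.1],[[0,0,0],[0,0,0],-0.1],[[0,0,0],[0,0,0],-0.1]]'

```text
time: 25.2
position: [0.452, -0.3292, 0.2131]
tool_rot: [[-0.996, 0.086, 0.004], [0.086, 0.996, -0.004], [-0.004, -0.003, -1.0]]
contact_force: [-0.1, 1.0, -1.4]
gripper_width: 0.454
gripper_force: 0.0
```

```bash
python3 - <<'E'
from h import *
import cv2
for c in("top","side"):
  cv2.imwrite(f"pics/end_{c}.png",cams.get_image(c))
  for l in("tray_jar","cartridge","stem","cover_grip","bottle","beaker","washer"): print(c,l,[(np.round(d["point"]).tolist(),round(d["score"],2)) for d in cams.spot_point(c,l)[:3]])
print([[proj(c,tp(-.05,0,z)).round() for c in("top","side")] for z in(.003,.098)])
for c in("top","side"):
  for l in("cartridge","tray_jar"): print(c,l,[(np.round(d["box"]).tolist(),round(d["score"],2)) for d in cams.spot_in(c,l)[:2]])
E
```

```text
top tray_jar [([373.0, 214.0], 0.68)]
top cartridge [([378.0, 242.0], 0.6)]
top stem [([387.0, 241.0], 0.44)]
top cover_grip [([317.0, 195.0], 0.94), ([403.0, 220.0], 0.81), ([243.0, 180.0], 0.78)]
top bottle [([310.0, 255.0], 0.58)]
top beaker [([253.0, 253.0], 0.71)]
top washer [([307.0, 153.0], 0.69)]
side tray_jar [([324.0, 186.0], 0.61)]
side cartridge []
side stem [([356.0, 159.0], 0.52), ([332.0, 168.0], 0.27)]
side cover_grip [([234.0, 216.0], 0.92), ([224.0, 246.0], 0.87), ([344.0, 159.0], 0.58)]
side bottle [([354.0, 158.0], 0.73), ([349.0, 229.0], 0.57)]
side beaker [([322.0, 273.0], 0.85)]
side washer [([229.0, 207.0], 0.95), ([347.0, 226.0], 0.37)]
[[array([379., 240.]), array([354., 184.])], [array([386., 241.]), array([356., 157.])]]
top cartridge [([369.0, 236.0, 387.0, 248.0], 0.43)]
top tray_jar [([362.0, 206.0, 384.0, 227.0], 0.91)]
side cartridge []
side tray_jar []
```

The cartridge foot and stem detections match an upright stand to within 3 px. The jar, bottle and beaker are where they were, and the wash bottle's readings differ only by the networks' usual few pixels. Handing in.

```bash
python3 -c "
from plant import r
print(r.sign_off())"
```

```text
the job is handed in; nothing more can be done
None
```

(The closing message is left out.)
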